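# Unclamp the last shelf cleat and pack the batch into the parts case

### The arm

A 6-joint arm with a two-finger parallel gripper is mounted at the origin on the work surface. World frame = base frame: x ahead of the robot, y to its left, z up, the work surface at z = 0. Lengths are in m, angles in degrees, forces in N, time in s.
With the tool pointing down it reaches from about 0.3 to 0.75 m from the base axis. Payload 8.5 kg.
Tool frame: the origin (TCP) lies at the very end of the fingers, on their centre line; the grasp point (between the pads) lies 19 mm behind it (env.tcp_to_grasp is the distance from the TCP to the grasp point, in m); z points along the fingers, y is the line along which they close (so a half turn about z gives the same grasp; the last joint's range is limited). The gripper opens to 85 mm and grips with 20 to 120 N. Pads are 22 mm wide; open, the fingers measure 114 mm over their backs; the gripper's body (76 mm by 85 mm) begins 54 mm behind the grasp point. The pads swing forward as they close: fully open they stand 13 mm farther back than shut.
Start: joints at [-84.013, 21.807, 74.336, -0, 83.858, -12.336], TCP at [0.173, -0.522, 0.231] pointing down, gripper open.
Joint ranges: [-178.18, 178.18], [-50.72, 133.34], [12.68, 142.11], [-81.47, 261.47], [9.98, 163.14], [-165.26, 165.26]. Speed limits (degrees/s): [136.94, 136.94, 180, 180, 180, 180].

### API

Orientations are given as a 3x3 rotation matrix whose columns are the frame's x, y, z axes.
In Python, from rig import status, get_image, env gives the robot as it stands.
- The arm moves only by the shell command python3 -m handwheel 'ROWS' [FORCE]. ROWS is text: rows parted by semicolons, each of 7 numbers parted by spaces: the shift along the world's x, y, z in cm, then the turn, a rotation vector about the world's x, y, z in degrees, then the opening, from 0 (shut) to 1 (fully open). In form: dx dy dz wx wy wz gripper; .... A call has 1 to 8 rows; each row is the pose to reach, as a shift and turn from the pose commanded when the call began; what a row does not reach only later rows make up. A row lasts 1/12 s, in which the tool goes at most 41.7 mm and 7.16 degrees, less where a joint would pass 70% of its speed; a pose out of reach is approached as far as the arm can. A call with a gripper value outside its range is refused whole. The fingers move at their own pace and stop on an object; FORCE is the grip in N (left out, the last holds). Time passes only in rows, so rows that repeat a pose let the fingers close. It gives the time, the measured TCP pose, the force, the opening and the grip force at its end, in the units of the state.
- status.observe(): the state, without advancing time (a new reading comes with each control period).
- get_image(name): name is "scene" or "top" or "wrist"; returns a dict with "color" (420x560x3 uint8, red, green, blue), "vertical_fov" (degrees; the focal length in pixels is half the picture's height over the tangent of half this angle, whatever the lens; pixels are square), "cx", "cy" (the principal point, pixels), "xyz" and "orientation" of the camera in the world. Camera axes: x right, y down, z forward; pixel columns grow to the right and rows downward; lengths in m; the calibration is good to about 2 mm. A picture is of the moment at which its call begins. There is no depth.
- env.close_job(): hands the job in; it is judged then, once.
The state is a dict: "time_s": time; "q": joint angles; "qvel": joint speeds; "joint_efforts": joint torques, N m; "position": TCP position; "tool_rot": TCP orientation; "ft_force": force on the tool from outside, world axes, zero at the start; "wrist_torque": the same for the moment, N m; "grip_width": finger opening in m; "gripper_force": force on a finger pad.
Only numpy, scipy, OpenCV 4.12 (cv2) and the standard library are available. Lean on these libraries where they do the work, as an engineer would, in place of code of your own. Each camera call takes 0.05 s, during which the arm holds its last target. There are 200 camera calls.

### The job

Pack the finished shelf cleats. Raise the lid of the blue parts case, flip its stay up and rest the lid on it, and lift the jig's sprung clamp arm until it stays open by itself, leaving the cleat lying in the jig until both are done; then lay that cleat and every other cleat on the bench flat on the floor of the case, none on top of another. With all of them in and the lid still propped, take the lid off the stay, fold the stay right down and shut the case fully; leave the clamp arm standing open, and leave the jar of screws and the tape measure where they are.

Things in the scene. Friction and masses are not known exactly. Their poses are not given: they have to be found in the camera images.
- case: Blue steel parts case, fixed to the bench: open-topped box 200 (x) x 330 (y) x 65 mm high, walls and floor 4 mm, inside clear 192 x 322 mm, covered by the lid when shut. Origin: centre of its underside; x points from its front (handle side) to its hinge side, y to its left, z up. Four cleats fit side by side, long side along x.
- lid (a joint): Lid of the case, hinged along the case's far (+x) top edge; rad, 0 shut, opening up and back to a stop at 1.53. 0.5 kg: let go below about 1.35 it sinks shut, above about 1.4 its stiff hinge holds it. At 1.26 (72 deg) a small catch under its right end rests on the raised stay; it must be above 1.35 for the stay to swing past.
- lid_handle (a point): Middle of the black round handle bar of the lid: 12 mm diameter, 100 mm long along the case's y, carried by two thin rods 40 mm in front of the lid's front edge, so it turns in the fingers while the lid swings. Lies 240 mm from the hinge line, at 71 mm above the bench when shut.
- lid_hinge (a point): Middle of the lid's hinge line, which runs along the case's y; 100 mm behind the case's centre and 65 mm above the bench.
- stay (a joint): Lid stay: steel rod 8 mm thick, 100 mm long, pivoted outside the case's right (-y) end wall, turning about the case's y; rad, 0 folded (level, pointing to the case's front), growing as its end swings up and over towards the hinge, to a stop at 2.15 (57 deg above level, leaning to the hinge), where its weight keeps it. Turns easily; it falls back to 0 from below 1.5.
- stay_grip (a point): Middle of the red round sleeve at the end of the stay by which it is flipped: 16 mm diameter, 52 mm long along the case's y, bent outward so that this point is 100 mm from the pivot axis and 73 mm outside the case's right end wall; 41 mm above the bench when folded.
- stay_pivot (a point): Pivot of the stay, 15 mm behind the case's centre, 173 mm to its right, 41 mm above the bench, in the plane of the stay rod.
- jig: Hold-down jig screwed to the bench, grey board base 230 (x) x 150 (y) x 18 mm. Origin: centre of its underside; x points from its front (clamp handle side) to the clamp's pivot, z up. A cleat nests on it at x = -30 mm, y = 0, long side along x, against pins 10 mm high: two on its +y side, 40 mm either side of its middle, one at its +x end.
- clamp (a joint): Sprung clamp arm of the jig, pivoted behind the nest; value in rad, about 0 with its rubber foot pressing the cleat (about 11 N), growing as the handle end is lifted up and back, to its stop at 1.75. Over-centre spring: below about 0.85 rad it snaps back shut, above about 1.0 rad it swings on to the stop and stays open. Lifting takes up to about 8 N at the handle.
- clamp_grip (a point): Middle of the red handle of the clamp arm: 75 mm long along the arm, 18 mm wide across it (the jig's y), 15 mm high; 176 mm from the pivot axis, 67 mm above the bench when clamped, 110 mm in front of the jig's centre.
- clamp_pivot (a point): Pivot axis of the clamp arm, along the jig's y, 65 mm behind the jig's centre and 52 mm above the bench.
- cleat_a: Finished wooden shelf cleat that starts clamped in the jig: 110 (x) x 40 (y) x 18 (z) mm, 55 g, two brass screw cups in each broad face. Origin at its middle.
- cleat_b: Finished wooden shelf cleat lying on the bench, same as cleat_a; may be absent.
- cleat_c: Finished wooden shelf cleat lying on the bench, same as cleat_a; may be absent.
- cleat_d: Finished wooden shelf cleat lying on the bench, same as cleat_a; may be absent.
- screw_jar: Glass jar of screws, 64 mm diameter, 70 mm high, not to be disturbed. Origin under its centre.
- tape_measure: Yellow tape measure, 65 x 35 x 62 mm, not to be disturbed. Origin under its centre.
Things that resemble listed ones, but are neither listed nor needed, are in the scene too. What is shaped like the cleat_a but purple is not meant. Leave any purple look-alike of the cleat_c alone.

How it is judged (in metres and radians):
On the way, in this order (a step that is already met when the one before it is completed fails the run):
1. the lid rests on the raised stay and the clamp arm stands open by itself, the fingers touching nothing, with cleat_a still in the jig (value of joint lid between 1.2 and 1.31 rad and value of joint stay above 2 rad and value of joint clamp above 1.4 rad and contact force between the fingers and anything else below 0.3 N and horizontal distance between cleat_a and jig below 0.06 m and z of cleat_a in the frame of jig below 0.04 m), for 0.3 s.
2. all cleats lie flat on the floor of the case, let go, while the lid still rests on the stay (value of joint lid between 1.2 and 1.31 rad and value of joint stay above 2 rad and x of cleat_a in the frame of case between -0.096 and 0.096 m and y of cleat_a in the frame of case between -0.161 and 0.161 m and z of cleat_a in the frame of case between 0 and 0.02 m and x of cleat_b in the frame of case between -0.096 and 0.096 m and y of cleat_b in the frame of case between -0.161 and 0.161 m and z of cleat_b in the frame of case between 0 and 0.02 m and x of cleat_c in the frame of case between -0.096 and 0.096 m and y of cleat_c in the frame of case between -0.161 and 0.161 m and z of cleat_c in the frame of case between 0 and 0.02 m and x of cleat_d in the frame of case between -0.096 and 0.096 m and y of cleat_d in the frame of case between -0.161 and 0.161 m and z of cleat_d in the frame of case between 0 and 0.02 m and contact force between the fingers and anything else below 0.3 N), for 0.3 s.
At the end, for the whole second after the job is handed in: Every cleat lies flat on the floor of the case (its middle inside the case's walls and less than 20 mm above the case's underside) and at rest; the lid is shut (below 0.04 rad), the stay folded (below 0.15 rad) and the clamp arm standing open (above 1.4 rad) (x of cleat_a in the frame of case between -0.096 and 0.096 m and y of cleat_a in the frame of case between -0.161 and 0.161 m and z of cleat_a in the frame of case between 0 and 0.02 m and x of cleat_b in the frame of case between -0.096 and 0.096 m and y of cleat_b in the frame of case between -0.161 and 0.161 m and z of cleat_b in the frame of case between 0 and 0.02 m and x of cleat_c in the frame of case between -0.096 and 0.096 m and y of cleat_c in the frame of case between -0.161 and 0.161 m and z of cleat_c in the frame of case between 0 and 0.02 m and x of cleat_d in the frame of case between -0.096 and 0.096 m and y of cleat_d in the frame of case between -0.161 and 0.161 m and z of cleat_d in the frame of case between 0 and 0.02 m and value of joint lid below 0.04 rad and value of joint stay below 0.15 rad and value of joint clamp above 1.4 rad and linear speed of each of cleat_a, cleat_b, cleat_c, cleat_d below 0.02 m/s); the robot touches nothing.
It fails at once if the jar of screws or the tape measure is pushed more than 40 mm or knocked over (distance of any of screw_jar, tape_measure from where it was at the start of the episode above 0.04 m or angle between any of screw_jar, tape_measure's own z axis and vertical above 0.5 rad).
Of cleat_b, cleat_c, cleat_d only 1 to 3 are there at a start; the rules pass over those that are not, and their reading is None.
At some moment in a run one of cleat_b, cleat_c, cleat_d may be knocked a few centimetres aside while the robot is not near it.
Once in a run the grip may slacken for a moment while it holds something.
It also fails if it takes over 210 s, if anything falls off the work surface, if the arm or the gripper's body presses on something with over 40 N, if the wrist force passes 120 N, or if a joint passes its speed limit or range.

## Working session

There is one attempt and no reset: what is moved stays moved. The work goes in short steps, Python scripts to look and compute and a shell command to move; the robot and the scene stay as the last step left them, time stands still between calls to the robot, and variables do not carry over. Pictures are saved under pics/ and viewed, at most 14 in all, crops included, and the job is handed in when it is done.

```bash
ls; mkdir -p pics; cat > h.py <<'E'
import numpy as np, cv2
from rig import status, get_image, env
def snap(n,f):
    im=get_image(n); cv2.imwrite('pics/'+f,im['color'][:,:,::-1]); np.save('pics/'+f[:-4]+'.npy',im,allow_pickle=True); return im
def ray(im,u,v):
    h=im['color'].shape[0]; f=h/2/np.tan(np.radians(im['vertical_fov'])/2)
    d=np.array([(u-im['cx'])/f,(v-im['cy'])/f,1]); R=np.array(im['orientation']); return np.array(im['xyz']),R@d
def onz(im,u,v,z):
    o,d=ray(im,u,v); return o+d*(z-o[2])/d[2]
def proj(im,p):
    h=im['color'].shape[0]; f=h/2/np.tan(np.radians(im['vertical_fov'])/2)
    c=np.array(im['orientation']).T@(np.array(p)-np.array(im['xyz'])); return np.array([im['cx']+f*c[0]/c[2],im['cy']+f*c[1]/c[2]])
E
python3 - <<'E'
from h import *
for n in('scene','top'):
    im=snap(n,n+'0.png'); print(n,{k:np.round(v,3).tolist() for k,v in im.items() if k!='color'})
a,b=[cv2.imread(f'pics/{n}0.png') for n in('scene','top')]
s=status.observe(); print(s)
E
```

```text
pics
scene {'vertical_fov': 44.764, 'cx': 281.37, 'cy': 203.839, 'xyz': [0.998, 0.774, 1.022], 'orientation': [[-0.883, 0.325, -0.338], [0.469, 0.62, -0.629], [0.005, -0.714, -0.7]]}
top {'vertical_fov': 45.132, 'cx': 275.943, 'cy': 215.032, 'xyz': [0.451, -0.064, 1.316], 'orientation': [[0.009, -0.999, 0.044], [-1.0, -0.009, -0.021], [0.022, -0.044, -0.999]]}
{'time_s': 0.1, 'q': array([-8.40116096e+01,  2.18372650e+01,  7.43780812e+01,  8.39042807e-04,
        8.38583771e+01, -1.23350492e+01]), 'qvel': array([ 0.10467877, -0.12151882, -0.12547348,  0.02766404,  0.00044091,
        0.02915708]), 'joint_efforts': array([ 6.04522022e-03, -4.49217939e+01, -2.31655633e+01, -1.11407024e-05,
        3.64951818e-03,  8.30628068e-06]), 'position': array([ 0.17289041, -0.52185187,  0.23078597]), 'tool_rot': array([[ 9.49297457e-01,  3.14379267e-01, -1.19758298e-04],
       [ 3.14379157e-01, -9.49296636e-01,  1.28121064e-03],
       [ 2.89099912e-04, -1.25389951e-03, -9.99999172e-01]]), 'ft_force': array([ 0.14585285, -0.01825236,  0.03394735]), 'wrist_torque': array([-0.00934091,  0.00267203,  0.0343664 ]), 'gripper_force': 0.0, 'grip_width': 0.08544324028862045}
```

View pics/top0.png

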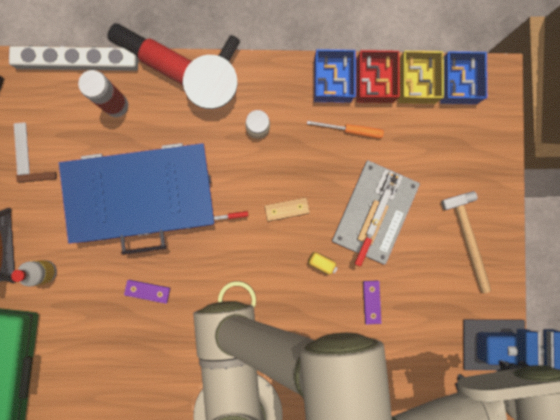

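View pics/scene0.png

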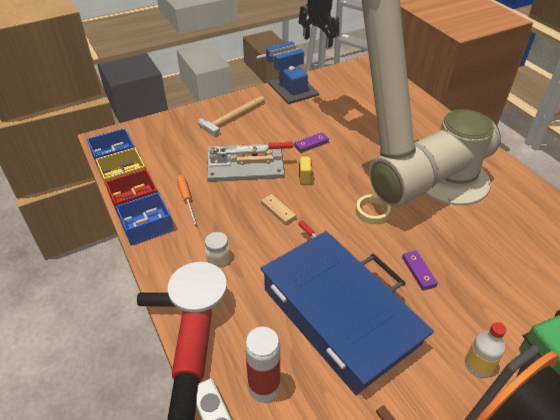

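Top view: blue case at (137,192) with its handle at (145,245), red stay sleeve at (238,215). The jig is at (375,212), with the clamp handle at (365,250) and cleat_a beneath the arm. 
Candidates for cleats: wooden bench cleat at (287,209) is real, as is the wooden one in the jig at (370,215). The purple ones at (147,291) and (372,302) are decoys. The tape measure is the yellow block at (322,263), the jar is at (257,124), and the blue bins and green case are distractors.

```bash
cat > m0.py <<'E'
from h import *
im=np.load('pics/top0.npy',allow_pickle=True).item(); c=im['color']; hsv=cv2.cvtColor(c,cv2.COLOR_RGB2HSV)
def comp(mask,box,z,name):
    m=np.zeros(mask.shape,np.uint8); x0,y0,x1,y1=box; m[y0:y1,x0:x1]=mask[y0:y1,x0:x1]
    n,l,s,ce=cv2.connectedComponentsWithStats(m); i=1+np.argmax(s[1:,4]); ys,xs=np.where(l==i)
    r=cv2.minAreaRect(np.stack([xs,ys],1).astype(np.float32)); P=np.array([onz(im,u,v,z) for u,v in cv2.boxPoints(r)])
    L=[np.linalg.norm(P[1]-P[0]),np.linalg.norm(P[2]-P[1])]; k=int(np.argmax(L)); e=P[k+1]-P[k]
    print(name,'n',len(xs),'ctr',P.mean(0).round(4),'size',np.round(L,3),'longdir',np.degrees(np.arctan2(e[1],e[0])).round(1)%180, 'px',np.round(r[0]))
H,S,V=cv2.split(hsv)
comp(((H>95)&(H<125)&(S>120)).astype(np.uint8),(40,130,225,250),.069,'lid')
red=(((H<6)|(H>172))&(S>150)&(V>100)).astype(np.uint8)
comp(red,(215,200,260,230),.049,'sleeve'); comp(red,(340,215,395,275),.074,'clampgrip')
comp(((S<60)&(V>70)).astype(np.uint8),(320,155,425,270),.018,'jig')
wood=((H>10)&(H<25)&(V>170)&(S>60)).astype(np.uint8)
comp(wood,(255,190,315,230),.018,'cleat'); comp(wood,(350,190,385,245),.036,'cleatA')
comp(((V<45)).astype(np.uint8),(115,225,175,260),.071,'handle')
comp(((H>22)&(H<33)&(S>150)&(V>120)).astype(np.uint8),(300,245,345,280),.062,'tape')
E
python3 m0.py
python3 - <<'E'
import cv2
a=cv2.imread('pics/top0.png'); c=a[145:275,200:430]; cv2.imwrite('pics/crop0.png',cv2.resize(c,None,fx=3.4,fy=3.4,interpolation=cv2.INTER_CUBIC))
E
```

```text
lid n 10210 ctr [0.5563 0.2544 0.069 ] size [0.353 0.197] longdir 98.3 px [136. 193.]
sleeve n 102 ctr [0.5067 0.0047 0.049 ] size [0.048 0.014] longdir 98.7 px [238. 215.]
clampgrip n 180 ctr [ 0.4176 -0.3053  0.074 ] size [0.071 0.017] longdir 156.8 px [363. 251.]
jig n 4392 ctr [ 0.5187 -0.3494  0.018 ] size [0.231 0.151] longdir 157.0 px [376. 212.]
cleat n 2366 ctr [ 0.5224 -0.1138  0.018 ] size [0.152 0.101] longdir 90.6 px [284. 210.]
cleatA n 383 ctr [ 0.4921 -0.3384  0.036 ] size [0.109 0.041] longdir 156.8 px [373. 222.]Traceback (most recent call last):
  File "m0.py", line 16, in <module>
    comp(((V<45)).astype(np.uint8),(115,225,175,260),.071,'handle')
    ~~~~^^^^^^^^^^^^^^^^^^^^^^^^^^^^^^^^^^^^^^^^^^^^^^^^^^^^^^^^^^^
  File "m0.py", line 5, in comp
    n,l,s,ce=cv2.connectedComponentsWithStats(m); i=1+np.argmax(s[1:,4]); ys,xs=np.where(l==i)
                                                      ~~~~~~~~~^^^^^^^^^
    return _wrapfunc(a, 'argmax', axis=axis, out=out, **kwds)
    return bound(*args, **kwds)
ValueError: attempt to get argmax of an empty sequence
```

View pics/crop0.png

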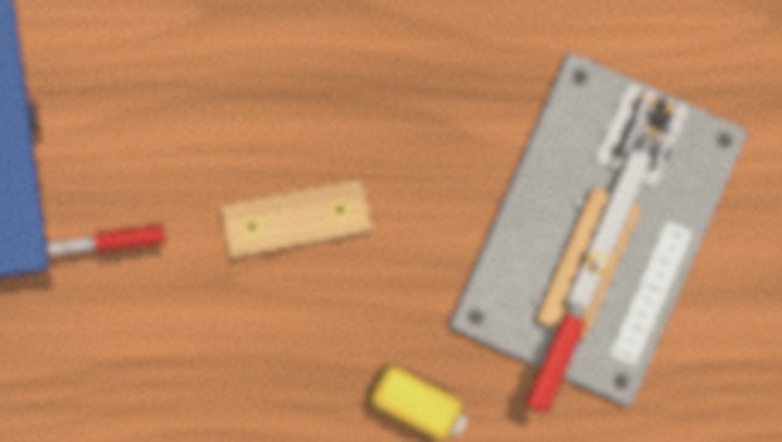

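The crop confirms the choices: the bench cleat has pale wood and brass cups, the stay sleeve is red at the case's right end, and the jig clamp lies over cleat_a. I'll move toward the lid handle and look with the wrist camera.

```bash
python3 -m handwheel '20 26 5 0 0 40 0.4;20 26 5 0 0 40 0.4;20 26 5 0 0 40 0.4;20 26 5 0 0 40 0.4;20 26 5 0 0 40 0.4;20 26 5 0 0 40 0.4;20 26 5 0 0 40 0.4;20 26 5 0 0 40 0.4' 30
python3 -m handwheel '2 30 4 0 0 38 0.4;2 30 4 0 0 38 0.4;2 30 4 0 0 38 0.4;2 30 4 0 0 38 0.4;2 30 4 0 0 38 0.4;2 30 4 0 0 38 0.4;2 30 4 0 0 38 0.4;2 30 4 0 0 38 0.4'
python3 -m handwheel '0 16 0 0 0 0 0.4;0 16 0 0 0 0 0.4;0 16 0 0 0 0 0.4;0 16 0 0 0 0 0.4;0 16 0 0 0 0 0.4;0 16 0 0 0 0 0.4'
cat > look.py <<'E'
import sys
from h import *
for a in sys.argv[1:]:
    n,f=a.split(':'); im=snap(n,f)
s=status.observe(); R=s['tool_rot']
print('t',round(s['time_s'],2),'p',s['position'].round(4),'yangle',np.degrees(np.arctan2(R[1,1],R[0,1])).round(1),'z',R[:,2].round(3),'q',s['q'].round(0),'F',s['ft_force'].round(1),'w',round(s['grip_width'],4),s['gripper_force'])
E
python3 look.py wrist:w1.png top:t1.png
```

```text
time_s: 0.77
position: [0.3736, -0.2601, 0.2816]
tool_rot: [[0.525, 0.851, -0.0], [0.851, -0.525, 0.0], [0.0, -0.0, -1.0]]
ft_force: [-0.3, 0.0, -0.1]
grip_width: 0.0342
gripper_force: 0.0
time_s: 1.43
position: [0.3923, 0.0422, 0.3221]
tool_rot: [[-0.115, 0.993, 0.001], [0.993, 0.115, 0.001], [0.001, 0.001, -1.0]]
ft_force: [0.5, -0.0, -0.3]
grip_width: 0.0345
gripper_force: 0.0
time_s: 1.93
position: [0.3924, 0.1991, 0.3209]
tool_rot: [[-0.114, 0.994, -0.001], [0.994, 0.114, -0.0], [-0.0, -0.001, -1.0]]
ft_force: [-0.7, -0.4, -0.6]
grip_width: 0.0338
gripper_force: 0.0
t 2.03 p [0.3929 0.1973 0.3211] yangle 6.3 z [-0.001 -0.    -1.   ] q [11.  7. 80. -0. 93.  5.] F [ 0.5 -0.1  0.7] w 0.0341 0.0
```

```bash
python3 - <<'E'
import cv2,numpy as np
a=cv2.imread('pics/w1.png');b=cv2.imread('pics/t1.png')
cv2.imwrite('pics/wt1.png',cv2.resize(np.hstack([a,b]),(800,300),interpolation=cv2.INTER_AREA))
E
```

```text
(no output)
```

View pics/wt1.png

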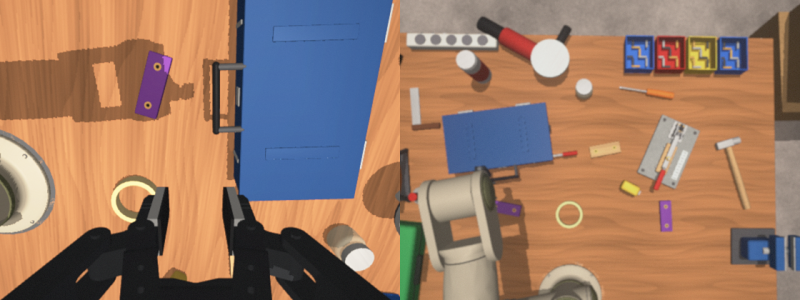

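Wrist view (left half) shows the handle bar at about (217,97) of the half picture, nearly parallel to the lid edge. The top view now shows the former blind area, with no further wooden cleats: just cleat_b at (605,150) and the one in the jig.

```bash
python3 - <<'E'
from h import *
from scipy.optimize import least_squares
im=np.load('pics/w1.npy',allow_pickle=True).item(); c=im['color']; hsv=cv2.cvtColor(c,cv2.COLOR_RGB2HSV); H,S,V=cv2.split(hsv)
m=np.zeros(V.shape,np.uint8); m[75:200,285:330]=((V<75)&(S<110))[75:200,285:330]
ys,xs=np.where(m[:, :]); 
bar=(xs<312)
print('bar u',np.percentile(xs,[2,50,98]),'v',ys.min(),ys.max(),len(xs))
b=((H>95)&(H<125)&(S>120)).astype(np.uint8); n,l,s,ce=cv2.connectedComponentsWithStats(b); i=1+np.argmax(s[1:,4])
print(s[i]); cnt=max(cv2.findContours((l==i).astype(np.uint8),0,2)[0],key=cv2.contourArea)
ap=cv2.approxPolyDP(cnt,6,True)[:,0]; print(ap.tolist()); print([onz(im,*p,.069).round(4).tolist() for p in ap])
for v in (ys.min(),ys.max()): 
    u=np.median(xs[abs(ys-v)<3]); print(v,u,onz(im,u,v,.071))
u,v=np.median(xs[(ys>100)&(ys<170)]),(ys.min()+ys.max())/2; print('handle',u,v,onz(im,u,v,.071))
it=np.load('pics/t1.npy',allow_pickle=True).item()
for f in('pics/top0.npy',):
    it=np.load(f,allow_pickle=True).item(); hs=cv2.cvtColor(it['color'],cv2.COLOR_RGB2HSV); bb=((hs[...,0]>95)&(hs[...,0]<125)&(hs[...,1]>120)).astype(np.uint8); bb[:,230:]=0;bb[:130]=0;bb[255:]=0; bb=cv2.morphologyEx(bb,cv2.MORPH_OPEN,np.ones((7,7),np.uint8))
    cnt=max(cv2.findContours(bb,0,2)[0],key=cv2.contourArea); ap=cv2.approxPolyDP(cnt,4,True)[:,0]; print('top',ap.tolist(),[onz(it,*p,.069)[:2].round(4).tolist() for p in ap])
E
```

```text
bar u [298. 302. 329.] v 87 199 930
[  328     0   221   281 52688]
[[333, 0], [333, 29], [341, 33], [332, 42], [332, 87], [345, 91], [331, 99], [337, 146], [330, 147], [330, 175], [342, 180], [329, 187], [335, 272], [347, 280], [494, 276], [548, 0]]
[[0.4324, 0.3692, 0.069], [0.4367, 0.3437, 0.069], [0.4454, 0.341, 0.069], [0.4377, 0.3317, 0.069], [0.445, 0.2886, 0.069], [0.4595, 0.2862, 0.069], [0.446, 0.2764, 0.069], [0.461, 0.2274, 0.069], [0.4534, 0.2254, 0.069], [0.4587, 0.1935, 0.069], [0.4735, 0.1892, 0.069], [0.4599, 0.1792, 0.069], [0.4857, 0.0697, 0.069], [0.5029, 0.0601, 0.069], [0.6878, 0.0871, 0.069], [0.6439, 0.3933, 0.069]]
87 302.0 [0.41309801 0.28497144 0.071     ]
199 328.0 [0.4607101  0.16519801 0.071     ]
handle 302.0 143.0 [0.42130636 0.22649781 0.071     ]
top [[184, 169], [165, 154], [154, 159], [153, 153], [80, 161], [73, 168], [72, 163], [62, 164], [68, 226], [73, 227], [69, 236], [93, 239], [171, 228], [172, 218], [192, 193], [192, 187], [182, 186]] [[0.6173, 0.1376], [0.6541, 0.185], [0.6413, 0.2118], [0.6562, 0.2146], [0.6342, 0.393], [0.6167, 0.4097], [0.629, 0.4124], [0.6263, 0.4368], [0.4739, 0.4181], [0.4716, 0.4059], [0.4495, 0.415], [0.4427, 0.3566], [0.4713, 0.167], [0.4959, 0.165], [0.5581, 0.1169], [0.5729, 0.1172], [0.5751, 0.1418]]
```

```bash
python3 -m handwheel '2.65 3.5 -10 0 0 2 0.4;2.65 3.5 -15 0 0 2 0.4;2.65 3.5 -18 0 0 2 0.4;2.65 3.5 -22 0 0 2 0.4;2.65 3.5 -25 0 0 2 0.4;2.65 3.5 -26.9 0 0 2 0.4;2.65 3.5 -26.9 0 0 2 0.4' | grep -E 'pos|force|width'
python3 -m handwheel '0 0 0 0 0 0 0;0 0 0 0 0 0 0;0 0 0 0 0 0 0;0 0 0 0 0 0 0;0 0 0 0 0 0 0' 40| grep -E 'pos|force|width'
```

```text
position: [0.4184, 0.231, 0.049]
ft_force: [0.5, -0.6, -0.1]
grip_width: 0.0345
gripper_force: 0.0
position: [0.4202, 0.2318, 0.0542]
ft_force: [1.5, -7.6, -2.8]
grip_width: 0.0107
gripper_force: 38.9
```

```bash
python3 -m handwheel '0.1 0.01 1.9 0 0 0 0;0.4 0.06 3.8 0 0 0 0;0.85 0.12 5.7 0 0 0 0;1.4 0.2 7.5 0 0 0 0;2.1 0.3 9.3 0 0 0 0;2.96 0.43 11 0 0 0 0;3.95 0.57 12.65 0 0 0 0;5.06 0.73 14.2 0 0 0 0' | grep -E 'pos|force|width'
python3 -m handwheel '1.25 0.18 1.45 0 0 0 0;2.57 0.37 2.8 0 0 0 0;4 0.58 4.05 0 0 0 0;5.54 0.8 5.2 0 0 0 0;7.15 1.03 6.2 0 0 0 0;8.84 1.27 7.1 0 0 0 0;10.6 1.53 7.8 0 0 0 0;12.4 1.79 8.4 0 0 0 0' | grep -E 'pos|force|width'
python3 -m handwheel '1.7 0.24 0.4 0 0 0 0;3.3 0.48 0.65 0 0 0 0;4.4 0.64 0.78 0 0 0 0;4.4 0.64 0.78 0 0 0 0;4.4 0.64 0.78 0 0 0 0' | grep -E 'pos|force|width'
```

```text
position: [0.4704, 0.239, 0.1974]
ft_force: [5.6, -4.3, -8.8]
grip_width: 0.0107
gripper_force: 38.8
position: [0.5938, 0.257, 0.2836]
ft_force: [-3.2, -3.1, 1.4]
grip_width: 0.0103
gripper_force: 39.1
position: [0.6387, 0.2634, 0.2907]
ft_force: [-0.1, -2.5, 4.8]
grip_width: 0.0105
gripper_force: 41.5
```

```bash
python3 -m handwheel '0 0 0 0 0 0 0.4;0 0 0 0 0 0 0.4;0 0 0 0 0 0 0.4;0 0 3 0 0 0 0.4;0 0 6 0 0 0 0.4;0 0 6 0 0 0 0.4' | grep -E 'pos|force|width'
python3 -m handwheel '0 -4 0 0 0 0 0.5;0 -8 0 0 0 0 0.5;-4 -12 0 0 0 0 0.5;-7 -16 0 0 0 0 0.5;-10 -20 0 0 0 0 0.5;-13 -24 0 0 0 0 0.5;-13.2 -26 -4 0 0 0 0.5;-13.2 -26 -8 0 0 0 0.5' | grep -E 'pos|force|width'
python3 look.py wrist:w2.png scene:s2.png
python3 - <<'E'
from h import *
im=np.load('pics/w2.npy',allow_pickle=True).item(); H,S,V=cv2.split(cv2.cvtColor(im['color'],cv2.COLOR_RGB2HSV))
m=(((H<6)|(H>172))&(S>150)&(V>80)).astype(np.uint8)
n,l,s,ce=cv2.connectedComponentsWithStats(m)
for i in range(1,n):
    if s[i,4]>60: print(s[i],onz(im,*ce[i],.045).round(4))
a=cv2.imread('pics/w2.png');b=cv2.imread('pics/s2.png')
cv2.imwrite('pics/ws2.png',cv2.resize(np.hstack([a,b]),(800,300),interpolation=cv2.INTER_AREA))
E
```

```text
position: [0.6382, 0.2646, 0.353]
ft_force: [0.1, -0.6, 1.6]
grip_width: 0.034
gripper_force: 0.0
position: [0.5085, 0.0086, 0.2874]
ft_force: [1.2, -0.2, 0.2]
grip_width: 0.0425
gripper_force: 0.0
t 6.05 p [0.5048 0.0102 0.2788] yangle 8.1 z [-0.013  0.003 -1.   ] q [-12.  16.  76.  -0.  89. -20.] F [ 0.8  0.9 -0.6] w 0.0428 0.0
[265 147  14  46 590] [0.509  0.0037 0.045 ]
[149 386  13  11  88] [ 0.3934 -0.3345  0.045 ]
```

View pics/ws2.png

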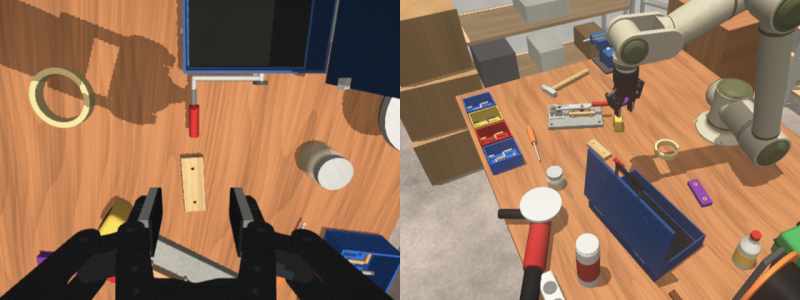

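Lid stands open by itself. The sleeve is at wrist (272,170), and the stay is still folded.

```bash
python3 -m handwheel '0.2 0 -4 0 0 0 0.5;0.2 0 -8 0 0 0 0.5;0.2 0 -12 0 0 0 0.5;0.2 0 -16 0 0 0 0.5;0.2 0 -20 0 0 0 0.5;0.2 0 -24.4 0 0 0 0.5;0.2 0 -24.4 0 0 0 0.5;0.2 0 -24.4 0 0 0 0.5' | grep -E 'pos|force|width'
python3 -m handwheel '0 0 0 0 0 0 0;0 0 0 0 0 0 0;0 0 0 0 0 0 0;0 0 0 0 0 0 0' 25| grep -E 'pos|force|width'
```

```text
position: [0.5123, 0.0117, 0.0401]
ft_force: [-0.3, 1.0, 2.3]
grip_width: 0.0428
gripper_force: 0.0
position: [0.5081, 0.0105, 0.0427]
ft_force: [-19.7, -8.0, 15.0]
grip_width: 0.0135
gripper_force: 25.3
```

```bash
python3 -m handwheel '0 0 0 0 0 0 0.5;0 0 0 0 0 0 0.5;0 0 0 0 0 0 0.5;0 0 0 0 0 0 0.5;0 0 0 0 0 0 0.5;0 0 0 0 0 0 0.5'; python3 look.py
```

```text
time_s: 7.55
position: [0.5117, 0.0112, 0.0403]
tool_rot: [[-0.145, 0.989, 0.001], [0.989, 0.145, -0.0], [-0.0, 0.001, -1.0]]
ft_force: [0.2, 0.1, -0.2]
grip_width: 0.0425
gripper_force: 0.0
t 7.55 p [0.5117 0.0112 0.0403] yangle 8.3 z [ 0.001 -0.    -1.   ] q [-12.  31.  95.   0.  53. -20.] F [ 0.2  0.1 -0.2] w 0.0425 0.0
```

```bash
python3 -m handwheel '-0.3 -0.7 -1.85 0 0 0 0.5;-0.3 -0.7 -1.85 0 0 0 0.5;-0.3 -0.7 -1.85 0 0 0 0.5' | grep -E 'pos|force|width'
python3 -m handwheel '0 0 0 0 0 0 0;0 0 0 0 0 0 0;0 0 0 0 0 0 0;0 0 0 0 0 0 0' 25| grep -E 'pos|force|width'
```

```text
position: [0.508, 0.0042, 0.0212]
ft_force: [-0.5, -0.2, -0.1]
grip_width: 0.0423
gripper_force: 0.0
position: [0.5085, 0.0043, 0.0221]
ft_force: [-1.8, -0.3, 4.3]
grip_width: 0.0151
gripper_force: 24.9
```

```bash
python3 -m handwheel '0.3 0.04 2.47 0 0 0 0;1.2 0.17 4.8 0 0 0 0;2.65 0.38 6.8 0 0 0 0;4.55 0.66 8.4 0 0 0 0;6.8 0.98 9.5 0 0 0 0;9.2 1.32 9.97 0 0 0 0;11.65 1.68 9.84 0 0 0 0;14.0 2.02 9.1 0 0 0 0' | grep -E 'pos|force|width'
python3 -m handwheel '0.6 0.1 -0.25 0 0 0 0;1.15 0.17 -0.6 0 0 0 0;1.15 0.17 -0.6 0 0 0 0;1.15 0.17 -0.6 0 0 0 0' | grep -E 'pos|force|width'
```

```text
position: [0.6497, 0.0247, 0.1146]
ft_force: [-1.2, -1.0, 0.2]
grip_width: 0.015
gripper_force: 25.7
position: [0.661, 0.0262, 0.1074]
ft_force: [2.4, 1.0, 4.2]
grip_width: 0.0151
gripper_force: 26.8
```

```bash
python3 -m handwheel '0 0 0 0 0 0 0.45;0 0 0 0 0 0 0.45;0 0 3 0 0 0 0.45;0 0 6 0 0 0 0.45;0 0 9 0 0 0 0.45;0 0 13 0 0 0 0.45;0 0 17 0 0 0 0.45;0 0 21 0 0 0 0.4' | grep -E 'pos|force|width'
python3 -m handwheel '0 0 4 0 0 0 0.4;-0.5 4 5 0 0 0 0.4;-1 8 5 0 0 0 0.4;-1 12 5 0 0 0 0.4;-1.5 16 5 0 0 0 0.4;-2.2 20 5 0 0 0 0.4;-2.2 23.7 5 0 0 0 0.4;-2.2 23.7 5 0 0 0 0.4' | grep -E 'pos|force|width'
python3 look.py wrist:w3.png scene:s3.png
python3 - <<'E'
from h import *
a=cv2.imread('pics/w3.png');b=cv2.imread('pics/s3.png')
cv2.imwrite('pics/ws3.png',cv2.resize(np.hstack([a,b]),(800,300),interpolation=cv2.INTER_AREA))
E
```

```text
position: [0.6591, 0.0262, 0.3182]
ft_force: [1.0, 0.1, 0.2]
grip_width: 0.0345
gripper_force: 0.0
position: [0.6362, 0.2695, 0.3655]
ft_force: [-0.9, -0.2, 0.7]
grip_width: 0.034
gripper_force: 0.0
t 10.57 p [0.6375 0.2644 0.3657] yangle 8.5 z [-0.001 -0.001 -1.   ] q [ 13.  37.  27.  -0. 116.   4.] F [-0.5  0.3  0.7] w 0.0341 0.0
```

View pics/ws3.png

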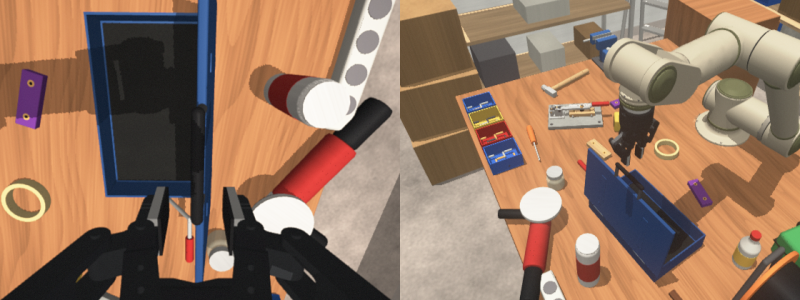

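Stay is up (sleeve near (190,245) of the left half), and the handle bar lies between the fingers' line at (198,150). Next I lower the lid onto the stay.

```bash
python3 -m handwheel '0.1 -0.1 -2.5 0 0 0 0.4;0.1 -0.1 -5 0 0 0 0.4;0.1 -0.1 -7.5 0 0 0 0.4;0.1 -0.1 -7.5 0 0 0 0.4;0.1 -0.1 -7.5 0 0 0 0.4' | grep -E 'pos|force|width'
python3 -m handwheel '0 0 0 0 0 0 0;0 0 0 0 0 0 0;0 0 0 0 0 0 0;0 0 0 0 0 0 0' 40| grep -E 'pos|force|width'
python3 -m handwheel '-0.6 -0.08 -0.05 0 0 0 0;-1.2 -0.17 -0.12 0 0 0 0;-2.36 -0.34 -0.32 0 0 0 0;-3.5 -0.5 -0.6 0 0 0 0;-4.5 -0.64 -0.85 0 0 0 0;-4.5 -0.64 -0.85 0 0 0 0'| grep -E 'pos|force|width'
```

```text
position: [0.6389, 0.2607, 0.2912]
ft_force: [-0.6, 0.1, -0.4]
grip_width: 0.0343
gripper_force: 0.0
position: [0.6394, 0.2617, 0.2939]
ft_force: [-0.5, -2.4, 6.0]
grip_width: 0.0103
gripper_force: 39.2
position: [0.5931, 0.255, 0.2847]
ft_force: [-1.3, -4.1, 5.2]
grip_width: 0.0102
gripper_force: 40.5
```

```bash
python3 -m handwheel '0 0 0 0 0 0 0.4;0 0 0 0 0 0 0.4;0 0 0 0 0 0 0.4;0 0 3 0 0 0 0.4;0 0 6 0 0 0 0.4;0 0 7 0 0 0 0.4;0 0 7 0 0 0 0.4' | grep -E 'pos|force|width'
python3 -m handwheel '-1 -3 0 0 0 7 0.5;-2 -7 0 0 0 14 0.5;-3 -11 0 0 0 21 0.5;-4 -15 0 0 0 28 0.5;-5 -19 -1 0 0 35 0.5;-6 -23 -2 0 0 42 0.5;-7 -27 -3 0 0 49 0.5;-8 -30 -4 0 0 56 0.5' | grep -E 'pos|force|width'
python3 -m handwheel '-1 -4 0 0 0 3 0.5;-2 -8 -1 0 0 3 0.5;-3 -12 -2 0 0 3 0.5;-4 -16 -3 0 0 3 0.5;-6 -20 -5 0 0 3 0.5;-9 -24 -6 0 0 3 0.5;-9 -25 -7 0 0 3 0.5;-9 -25 -7 0 0 3 0.5' | grep -E 'pos|force|width'
python3 -m handwheel '0 0 0 0 0 0 0.5;0 0 0 0 0 0 0.5'>/dev/null
python3 look.py wrist:w4.png scene:s4.png
python3 - <<'E'
from h import *
im=np.load('pics/w4.npy',allow_pickle=True).item(); H,S,V=cv2.split(cv2.cvtColor(im['color'],cv2.COLOR_RGB2HSV))
m=(((H<6)|(H>172))&(S>150)&(V>80)).astype(np.uint8)
n,l,s,ce=cv2.connectedComponentsWithStats(m)
for i in range(1,n):
    if s[i,4]>60: print(s[i],onz(im,*ce[i],.074).round(4))
a=cv2.imread('pics/w4.png');b=cv2.imread('pics/s4.png')
cv2.imwrite('pics/ws4.png',cv2.resize(np.hstack([a,b]),(800,300),interpolation=cv2.INTER_AREA))
E
```

```text
position: [0.5946, 0.2561, 0.3558]
ft_force: [0.8, -0.4, 0.4]
grip_width: 0.0341
gripper_force: 0.0
position: [0.5168, -0.0344, 0.3148]
ft_force: [1.3, -0.0, 0.4]
grip_width: 0.0427
gripper_force: 0.0
position: [0.4248, -0.2859, 0.2425]
ft_force: [-0.0, 0.0, -1.5]
grip_width: 0.0426
gripper_force: 0.0
t 14.0 p [ 0.4281 -0.282   0.2466] yangle 64.9 z [ 0. -0. -1.] q [ -47.   17.   79.    0.   84. -111.] F [-0.3  0.2  0.3] w 0.0428 0.0
[ 234  144   22   79 1445] [ 0.417 -0.307  0.074]
```

View pics/ws4.png

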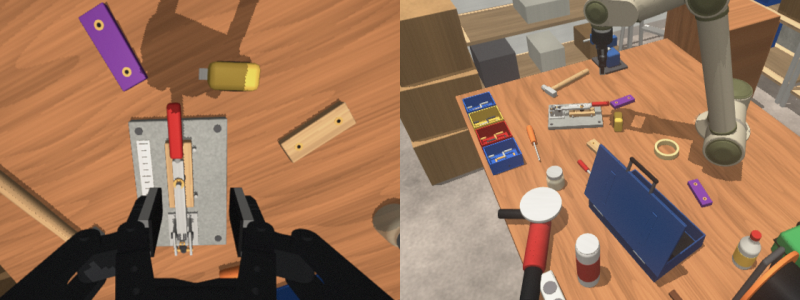

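Clamp handle is at wrist (172,130 half-picture), cleat_a under the arm; the lid rests propped.

```bash
python3 -m handwheel '-1.1 -2.45 -3 0 0 2 0.5;-1.1 -2.45 -6 0 0 2 0.5;-1.1 -2.45 -9 0 0 2 0.5;-1.1 -2.45 -12 0 0 2 0.5;-1.1 -2.45 -15 0 0 2 0.5;-1.1 -2.45 -17.5 0 0 2 0.5;-1.1 -2.45 -19.85 0 0 2 0.5;-1.1 -2.45 -19.85 0 0 2 0.5' | grep -E 'pos|force|width'
python3 -m handwheel '0 0 0 0 0 0 0.5;0 0 0 0 0 0 0.5' | grep -E 'pos|force|width'
python3 -m handwheel '0 0 0 0 0 0 0;0 0 0 0 0 0 0;0 0 0 0 0 0 0;0 0 0 0 0 0 0' 35| grep -E 'pos|force|width'
```

```text
position: [0.4159, -0.3051, 0.0447]
ft_force: [-0.6, -0.4, 0.5]
grip_width: 0.0428
gripper_force: 0.0
position: [0.4175, -0.3075, 0.0495]
ft_force: [-0.1, -0.5, -0.2]
grip_width: 0.0431
gripper_force: 0.0
position: [0.4172, -0.3076, 0.0494]
ft_force: [1.0, 2.3, 6.7]
grip_width: 0.0177
gripper_force: 36.9
```

```bash
python3 -m handwheel '0.37 -0.16 2.5 0 0 0 0;1.07 -0.45 4.95 0 0 0 0;2.09 -0.89 7.24 0 0 0 0;3.4 -1.44 9.35 0 0 0 0;4.97 -2.11 11.2 0 0 0 0;6.78 -2.88 12.85 0 0 0 0;8.78 -3.73 14.2 0 0 0 0;10.95 -4.65 15.1 0 0 0 0'; python3 -m handwheel '0 0 0 0 0 0 0;0 0 0 0 0 0 0'| grep -E 'pos|force|width'
```

```text
time_s: 15.83
position: [0.5257, -0.3543, 0.2014]
tool_rot: [[-0.919, 0.395, -0.001], [0.395, 0.919, -0.002], [0.0, -0.002, -1.0]]
ft_force: [-4.3, -4.9, 0.3]
grip_width: 0.0171
gripper_force: 38.5
position: [0.5275, -0.3552, 0.2019]
ft_force: [0.7, -1.6, 8.1]
grip_width: 0.0173
gripper_force: 39.9
```

```bash
python3 -m handwheel '0 0 0 0 0 0 0.6;0 0 0 0 0 0 0.6;0 0 0 0 0 0 0.6;0 0 0 0 0 0 0.6;-2 0.85 0 0 0 0 0.6;-5 2.1 0 0 0 0 0.6;-8 3.4 2 0 0 0 0.8;-9 3.8 5 0 0 0 0.8' | grep -E 'pos|force|width'
python3 -m handwheel '0 0 0 0 0 0 0.8;0 0 0 0 0 0 0.8;0 0 0 0 0 0 0.8;0 0 0 0 0 0 0.8' | grep -E 'pos|force|width'
python3 look.py wrist:w5.png scene:s5.png top:t5.png
python3 - <<'E'
from h import *
im=np.load('pics/w5.npy',allow_pickle=True).item(); H,S,V=cv2.split(cv2.cvtColor(im['color'],cv2.COLOR_RGB2HSV))
a=cv2.imread('pics/w5.png');b=cv2.imread('pics/s5.png')
cv2.imwrite('pics/ws5.png',cv2.resize(np.hstack([a,b]),(800,300),interpolation=cv2.INTER_AREA))
E
```

```text
position: [0.4322, -0.3129, 0.2468]
ft_force: [1.3, -0.7, 1.4]
grip_width: 0.0681
gripper_force: 0.0
position: [0.4362, -0.3158, 0.2478]
ft_force: [-0.2, -0.1, -0.2]
grip_width: 0.068
gripper_force: 0.0
t 17.15 p [ 0.4363 -0.3158  0.248 ] yangle 66.8 z [-0.001  0.001 -1.   ] q [ -49.   20.   74.    0.   86. -115.] F [-0.1 -0.6 -0. ] w 0.0682 0.0
```

View pics/ws5.png

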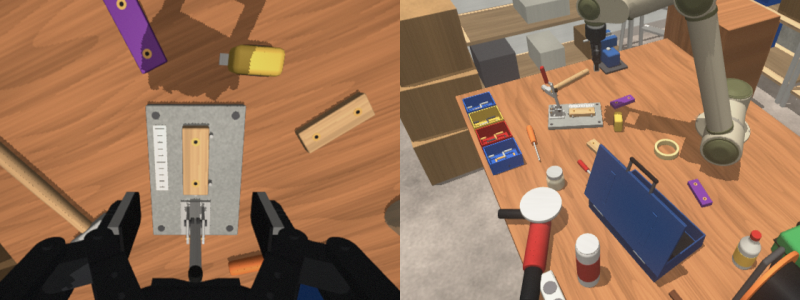

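Clamp arm stands open, with cleat_a in the nest at wrist (196,160 half) and cleat_b at (335,122).

```bash
cat > cle.py <<'E'
import sys
from h import *
def wood(im,z,box,name=''):
    H,S,V=cv2.split(cv2.cvtColor(im['color'],cv2.COLOR_RGB2HSV))
    m0=((H>12)&(H<24)&(V>150)&(S>50)&(S<140)).astype(np.uint8); m=np.zeros_like(m0); x0,y0,x1,y1=box; m[y0:y1,x0:x1]=m0[y0:y1,x0:x1]
    m=cv2.morphologyEx(m,cv2.MORPH_OPEN,np.ones((5,5),np.uint8))
    cn=max(cv2.findContours(m,0,2)[0],key=cv2.contourArea); r=cv2.minAreaRect(cn); P=np.array([onz(im,u,v,z) for u,v in cv2.boxPoints(r)])
    L=[np.linalg.norm(P[1]-P[0]),np.linalg.norm(P[2]-P[1])]; k=int(np.argmax(L)); e=P[k+1]-P[k]
    print(name,'ctr',P.mean(0).round(4),'size',np.round(L,3),'long',(np.degrees(np.arctan2(e[1],e[0]))%180).round(1),'px',np.round(r[0]))
E
python3 - <<'E'
from cle import *
im=np.load('pics/w5.npy',allow_pickle=True).item(); wood(im,.036,(240,165,310,285),'A'); wood(im,.018,(400,120,540,220),'B')
it=np.load('pics/t5.npy',allow_pickle=True).item()
s=np.load('pics/s5.npy',allow_pickle=True).item()
c=np.radians(8.2); R=np.array([[np.cos(c),-np.sin(c)],[np.sin(c),np.cos(c)]])
for th in(1.15,1.2,1.26,1.31,1.4):
    for y in(-.05,.05):
        p=R@[.1-.24*np.cos(th+.025),y]+[.5575,.253]; print(th,y,proj(s,[*p,.065+.24*np.sin(th+.025)]).round(1),end=' ')
    print()
v=s['color'][200:300,280:380]; g=cv2.resize(np.ascontiguousarray(v[:,:,::-1]),None,fx=5,fy=5); cv2.imwrite('pics/h5.png',g)
E
```

```text
A ctr [ 0.4942 -0.3408  0.036 ] size [0.039 0.109] long 157.7 px [273. 226.]
B ctr [ 0.5268 -0.1208  0.018 ] size [0.11 0.04] long 100.8 px [472. 173.]
1.15 -0.05 [334.4 220.5] 1.15 0.05 [369.  251.6] 
1.2 -0.05 [330.3 221.3] 1.2 0.05 [364.8 252.8] 
1.26 -0.05 [325.1 222.7] 1.26 0.05 [359.7 254.5] 
1.31 -0.05 [320.6 224.2] 1.31 0.05 [355.2 256.3] 
1.4 -0.05 [312.2 227.4] 1.4 0.05 [346.7 260.2]
```

View pics/h5.png

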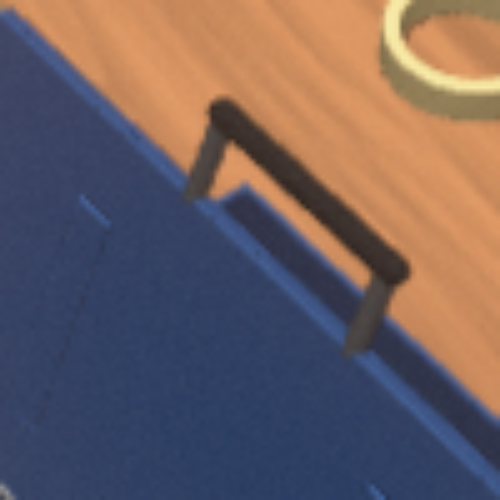

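Lid sits at 1.26 (bar ends match). Now I pick cleat_a.

```bash
python3 -m handwheel '2.9 -1.25 -3 0 0 0 0.8;5.8 -2.5 -6 0 0 0 0.8;5.8 -2.5 -9 0 0 0 0.8;5.8 -2.5 -12 0 0 0 0.8;5.8 -2.5 -15 0 0 0 0.8;5.8 -2.5 -18 0 0 0 0.8;5.8 -2.5 -21 0 0 0 0.8;5.8 -2.5 -22.5 0 0 0 0.8' | grep -E 'pos|force|width'
python3 -m handwheel '0 0 0 0 0 0 0.8;0 0 0 0 0 0 0.8' | grep -E 'pos|force|width'
```

```text
position: [0.493, -0.3396, 0.0198]
ft_force: [-0.7, 0.2, 0.2]
grip_width: 0.0685
gripper_force: 0.0
position: [0.4941, -0.3408, 0.0234]
ft_force: [-0.0, -0.0, 0.3]
grip_width: 0.0682
gripper_force: 0.0
```

```bash
python3 -m handwheel '0 0 0 0 0 0 0;0 0 0 0 0 0 0;0 0 0 0 0 0 0;0 0 2 0 0 0 0;0 0 6 0 0 0 0;0 0 10 0 0 0 0;0 0 14 0 0 0 0;0 0 18 0 0 0 0' 45| grep -E 'pos|force|width'
python3 -m handwheel '-0.5 4 2 0 0 4 0;-1 8 2 0 0 8 0;-1 12 2 0 0 12 0;-1.5 16 2 0 0 16 0;-2 20 2 0 0 20 0;-2 24 2 0 0 24 0;-2 28 2 0 0 28 0;-2 32 2 0 0 31.4 0'| grep -E 'pos|force|width'
python3 -m handwheel '0 4 0 0 0 0 0;0 8 0 0 0 0 0;0 12 0 0 0 0 0;0 16 0 0 0 0 0;1 20 0 0 0 0 0;2 24 0 0 0 0 0;3 28 0 0 0 0 0;4 32 0 0 0 0 0'| grep -E 'pos|force|width'
python3 look.py wrist:w6.png
```

```text
position: [0.4938, -0.3405, 0.2072]
ft_force: [1.4, -0.2, -1.3]
grip_width: 0.0386
gripper_force: 50.7
position: [0.4736, -0.019, 0.2251]
ft_force: [1.7, -0.3, 0.2]
grip_width: 0.0383
gripper_force: 50.8
position: [0.5139, 0.3014, 0.2252]
ft_force: [0.8, -0.8, -0.2]
grip_width: 0.0385
gripper_force: 50.8
t 20.03 p [0.5146 0.3071 0.2244] yangle 98.4 z [ 0.002  0.004 -1.   ] q [ 19.  27.  67.   0.  86. -79.] F [-4.6  0.8 -2.6] w 0.0384 50.754157304763794
```

View pics/w6.png

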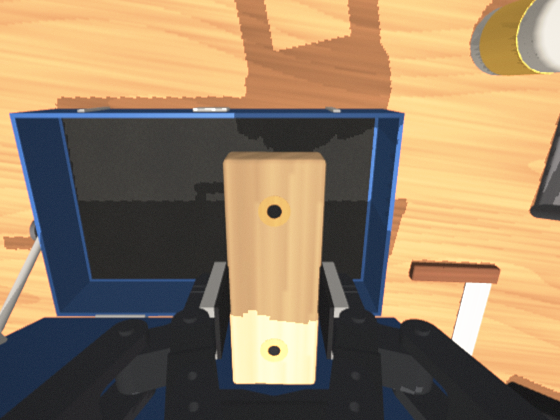

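Cleat_a is held squarely over the case; front rim corners are at (13,115) and (403,113), the floor is clear and the stay is at the left.

```bash
python3 - <<'E'
from h import *
im=np.load('pics/w6.npy',allow_pickle=True).item()
a=onz(im,13,115,.065);b=onz(im,403,113,.065); print(a,b,np.linalg.norm(a-b),np.degrees(np.arctan2(-(b-a)[0],(b-a)[1])))
m=(a+b)/2; print('origin',m+[.1*np.cos(.143),.1*np.sin(.143),0])
E
```

```text
[0.48549182 0.07603762 0.065     ] [0.43741924 0.39930263 0.065     ] 0.32681988497369424 8.458439822647208
origin [0.56043482 0.25192144 0.065     ]
```

```bash
python3 -m handwheel '0.6 0 -3 0 0 0 0;0.6 0 -6 0 0 0 0;0.6 0 -9 0 0 0 0;0.6 0 -12 0 0 0 0;0.6 0 -15 0 0 0 0;0.6 0 -17 0 0 0 0;0.6 0 -17 0 0 0 0'| grep -E 'pos|force|width'
python3 look.py
```

```text
position: [0.5182, 0.2984, 0.0508]
ft_force: [0.6, 0.4, 0.3]
grip_width: 0.0384
gripper_force: 50.7
t 20.62 p [0.5182 0.2984 0.0508] yangle 98.2 z [-0.006 -0.002 -1.   ] q [ 19.  37.  80.   0.  63. -80.] F [0.6 0.4 0.3] w 0.0384 50.74833154678345
```

```bash
python3 -m handwheel '0.2 0 -1 0 0 0 0;0.2 0 -2 0 0 0 0;0.2 0 -3 0 0 0 0;0.2 0 -4 0 0 0 0;0.2 0 -4 0 0 0 0;0.2 0 -4 0 0 0 0'| grep -E 'pos|force|width'
```

```text
position: [0.522, 0.2991, 0.0137]
ft_force: [1.0, 0.0, -0.2]
grip_width: 0.0386
gripper_force: 50.8
```

```bash
python3 -m handwheel '0 0 -0.35 0 0 0 0;0 0 -0.35 0 0 0 0;0 0 -0.35 0 0 0 0.65;0 0 -0.35 0 0 0 0.65;0 0 -0.35 0 0 0 0.65;0 0 -0.35 0 0 0 0.65'| grep -E 'pos|force|width'
python3 -m handwheel '0 0 3 0 0 0 0.65;0 0 6 0 0 0 0.65;0 0 9 0 0 0 0.65;0 0 13 0 0 0 0.65;0 0 17 0 0 0 0.65;-1 0 21 0 0 0 0.65;-2 -4 21 0 0 0 0.8;-3 -8 21 0 0 0 0.8'| grep -E 'pos|force|width'
python3 look.py wrist:w7.png top:t7.png
python3 - <<'E'
from h import *
a=cv2.imread('pics/w7.png');b=cv2.imread('pics/t7.png')
cv2.imwrite('pics/wt7.png',cv2.resize(np.hstack([a,b]),(800,300),interpolation=cv2.INTER_AREA))
from cle import *
im=np.load('pics/t7.npy',allow_pickle=True).item(); wood(im,.018,(262,190,325,235),'B')
E
```

```text
position: [0.5221, 0.2992, 0.0105]
ft_force: [0.6, -0.0, 0.7]
grip_width: 0.0552
gripper_force: 0.0
position: [0.4922, 0.2195, 0.2227]
ft_force: [0.8, -1.2, -1.1]
grip_width: 0.0684
gripper_force: 0.0
t 22.38 p [0.4909 0.2156 0.2211] yangle 98.0 z [-0.    -0.001 -1.   ] q [ 11.  21.  78.  -0.  82. -87.] F [-0.5 -0.1 -0.5] w 0.0683 0.0
B ctr [ 0.5241 -0.1193  0.018 ] size [0.117 0.048] long 101.9 px [287. 209.]
```

View pics/wt7.png

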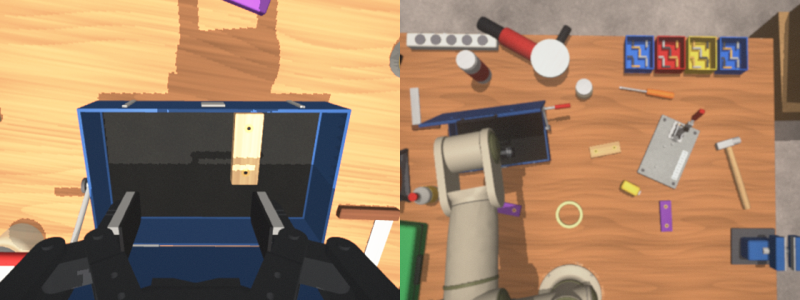

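Cleat_a lies flat at wrist (245,148 half); cleat_b is still near top (605,150 half). I'll go to cleat_b.

```bash
python3 -m handwheel '-1 -3 2 0 0 -7 0.8;-1 -7 3 0 0 -14 0.8;-1 -11 3 0 0 -21 0.8;-1 -15 3 0 0 -28 0.8;-0.5 -19 3 0 0 -35 0.8;0 -23 3 0 0 -42 0.8;0 -27 2 0 0 -49 0.8;0 -31 0 0 0 -56 0.8'| grep -E 'pos|force|width'
python3 -m handwheel '0 -2 0 0 0 -7 0.8;0 -2.5 0 0 0 -14 0.8;0 -2.5 0 0 0 -21 0.8;0 -2.5 0 0 0 -28 0.8;0 -2.5 0 0 0 -31 0.8;0 -2.5 0 0 0 -31 0.8;0 -2.5 0 0 0 -31 0.8'| grep -E 'pos|force|width'
python3 look.py wrist:w8.png
python3 - <<'E'
from cle import *
im=np.load('pics/w8.npy',allow_pickle=True).item(); wood(im,.018,(150,0,400,290),'B')
E
```

```text
position: [0.493, -0.0904, 0.2231]
ft_force: [1.7, -0.2, -0.1]
grip_width: 0.0685
gripper_force: 0.0
position: [0.4923, -0.1129, 0.2218]
ft_force: [-1.1, -0.4, 0.1]
grip_width: 0.0683
gripper_force: 0.0
t 23.68 p [ 0.4922 -0.1129  0.2218] yangle 11.3 z [-0.  0. -1.] q [-26.  18.  82.   0.  80. -38.] F [ 0.2  0.5 -0.4] w 0.0683 0.0
B ctr [ 0.5266 -0.1215  0.018 ] size [0.111 0.039] long 99.4 px [304. 185.]
```

```bash
python3 -m handwheel '3.45 -0.85 -3 0 0 -1 0.8;3.45 -0.85 -6 0 0 -1 0.8;3.45 -0.85 -9 0 0 -1 0.8;3.45 -0.85 -12 0 0 -1 0.8;3.45 -0.85 -15 0 0 -1 0.8;3.45 -0.85 -18 0 0 -1 0.8;3.45 -0.85 -20.5 0 0 -1 0.8;3.45 -0.85 -21.6 0 0 -1 0.8'| grep -E 'pos|force|width'
python3 -m handwheel '0 0 0 0 0 0 0.8;0 0 0 0 0 0 0.8' | grep -E 'pos|force|width'
python3 -m handwheel '0 0 0 0 0 0 0;0 0 0 0 0 0 0;0 0 0 0 0 0 0;0 0 0 0 0 0 0' 45 | grep -E 'pos|force|width'
```

```text
position: [0.5254, -0.1209, 0.0028]
ft_force: [0.1, 0.7, -0.3]
grip_width: 0.0682
gripper_force: 0.0
position: [0.5267, -0.1216, 0.0058]
ft_force: [-0.3, 0.6, 0.6]
grip_width: 0.068
gripper_force: 0.0
position: [0.5273, -0.1219, 0.0073]
ft_force: [-0.3, -0.1, 6.7]
grip_width: 0.0388
gripper_force: 45.9
```

```bash
python3 -m handwheel '0 0 3 0 0 0 0;0 0 7 0 0 0 0;0 0 11 0 0 0 0;0 0 15 0 0 0 0;-1 0 19 0 0 6 0;-2 2 22 0 0 13 0;-3 5 22 0 0 20 0;-4 8 22 0 0 27 0'| grep -E 'pos|force|width'
python3 -m handwheel '-1 4 0 0 0 7 0;-1 8 0 0 0 14 0;-1 11 0 0 0 21 0;-1 14 0 0 0 28 0;-1 17 0 0 0 35 0;-1 20 0 0 0 42 0;-1 22 0 0 0 49 0;0 23 0 0 0 56 0'| grep -E 'pos|force|width'
python3 -m handwheel '1.5 0 0 0 0 5 0;3 0 0 0 0 5 0;5 0 0 0 0 5 0;5 0 0 0 0 5 0;5 0 0 0 0 5 0;5 0 0 0 0 5 0'| grep -E 'pos|force|width'
python3 look.py
```

```text
position: [0.4865, -0.0413, 0.2283]
ft_force: [0.2, 0.7, -0.7]
grip_width: 0.0386
gripper_force: 45.7
position: [0.4851, 0.1909, 0.2267]
ft_force: [0.2, -0.9, -0.7]
grip_width: 0.0385
gripper_force: 45.7
position: [0.5359, 0.1883, 0.2261]
ft_force: [0.1, 0.6, -0.7]
grip_width: 0.0388
gripper_force: 45.7
t 26.68 p [0.5359 0.1883 0.2261] yangle 98.2 z [-0. -0. -1.] q [  7.  24.  72.   0.  84. -91.] F [ 0.1  0.6 -0.7] w 0.0388 45.68591058254242
```

```bash
python3 -m handwheel '0.1 0 -2.5 0 0 0 0;0.1 0 -5 0 0 0 0;0.1 0 -7.5 0 0 0 0;0.1 0 -10 0 0 0 0;0.1 0 -12.5 0 0 0 0;0.1 0 -15 0 0 0 0;0.1 0 -17 0 0 0 0;0.1 0 -17 0 0 0 0'| grep -E 'pos|force|width'
python3 -m handwheel '0 0 -1.5 0 0 0 0;0 0 -3 0 0 0 0;0 0 -4 0 0 0 0;0 0 -4.5 0 0 0 0;0 0 -4.5 0 0 0 0;0 0 -4.5 0 0 0 0'| grep -E 'pos|force|width'
```

```text
position: [0.535, 0.1882, 0.0529]
ft_force: [-0.6, 0.2, -1.0]
grip_width: 0.0386
gripper_force: 45.7
position: [0.5379, 0.1885, 0.0119]
ft_force: [-0.4, -0.2, -0.1]
grip_width: 0.0383
gripper_force: 45.7
```

Just above the floor; lower slightly, release, back out, and check.

```bash
python3 -m handwheel '0 0 -0.15 0 0 0 0;0 0 -0.15 0 0 0 0;0 0 -0.15 0 0 0 0.65;0 0 -0.15 0 0 0 0.65;0 0 -0.15 0 0 0 0.65;0 0 -0.15 0 0 0 0.65'| grep -E 'pos|force|width'
python3 -m handwheel '0 0 3 0 0 0 0.65;0 0 6 0 0 0 0.65;0 0 9 0 0 0 0.65;0 0 13 0 0 0 0.65;0 0 17 0 0 0 0.65;-1.5 0 21 0 0 0 0.65;-4 1.5 21 0 0 0 0.5;-4 3 21 0 0 0 0.4'| grep -E 'pos|force|width'
python3 -m handwheel '0 0 0 0 0 0 0.4;0 0 0 0 0 0 0.4;0 0 0 0 0 0 0.4;0 0 0 0 0 0 0.4' >/dev/null
python3 look.py wrist:w9.png top:t9.png
python3 - <<'E'
from h import *
a=cv2.imread('pics/w9.png');b=cv2.imread('pics/t9.png')
cv2.imwrite('pics/wt9.png',cv2.resize(np.hstack([a,b]),(800,300),interpolation=cv2.INTER_AREA))
E
```

```text
position: [0.5376, 0.1884, 0.0094]
ft_force: [0.7, 0.1, -0.1]
grip_width: 0.0556
gripper_force: 0.0
position: [0.4954, 0.2186, 0.2222]
ft_force: [0.2, 0.1, -0.9]
grip_width: 0.035
gripper_force: 0.0
t 29.45 p [0.4979 0.2178 0.219 ] yangle 98.1 z [-0.001 -0.    -1.   ] q [ 11.  22.  77.  -0.  82. -87.] F [0.1 0.3 0.4] w 0.0342 0.0
```

View pics/wt9.png

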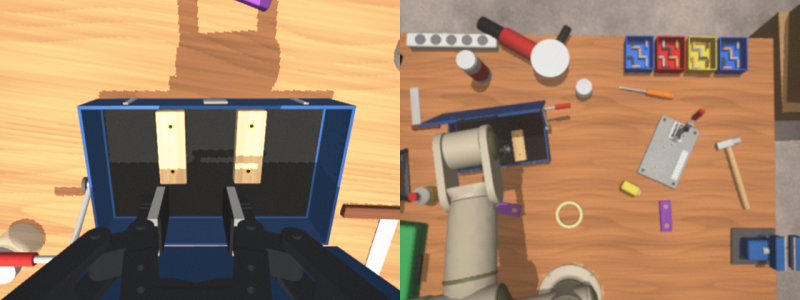

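Both cleats lie flat and separate (170,147) and (250,147), the stay is up, and no other wooden cleat is on the bench. Now raise the lid off the stay.

```bash
python3 -m handwheel '-2 0 3 0 0 -7 0.4;-2 0 6 0 0 -14 0.4;-2 0 9 0 0 -21 0.4;-2 0 12 0 0 -28 0.4;-2 0 14.2 0 0 -35 0.4;0 1 14.2 0 0 -42 0.4;2 2 14.2 0 0 -49 0.4;3 3.7 14.2 0 0 -56 0.4'| grep -E 'pos|force|width'
python3 -m handwheel '1 0 0 0 0 -7 0.4;3 0 0 0 0 -14 0.4;5 0 0 0 0 -21 0.4;6.5 0 0 0 0 -28 0.4;6.5 0 0 0 0 -34 0.4;6.5 0 0 0 0 -34 0.4;6.5 0 0 0 0 -34 0.4'| grep -E 'pos|force|width'
python3 look.py
```

```text
position: [0.5295, 0.2545, 0.3611]
ft_force: [0.3, 0.4, -0.2]
grip_width: 0.0345
gripper_force: 0.0
position: [0.5928, 0.2551, 0.361]
ft_force: [-0.9, 0.8, 0.6]
grip_width: 0.0342
gripper_force: 0.0
t 30.7 p [0.5928 0.2551 0.361 ] yangle 8.3 z [-0.001 -0.    -1.   ] q [ 13.  30.  40.   0. 110.   4.] F [-0.9  0.8  0.6] w 0.0342 0.0
```

```bash
python3 -m handwheel '0.1 0 -2.5 0 0 0 0.4;0.1 0 -5 0 0 0 0.4;0.1 0 -7.5 0 0 0 0.4;0.1 0 -7.5 0 0 0 0.4;0.1 0 -7.5 0 0 0 0.4' | grep -E 'pos|force|width'
python3 -m handwheel '0 0 0 0 0 0 0;0 0 0 0 0 0 0;0 0 0 0 0 0 0;0 0 0 0 0 0 0' 40| grep -E 'pos|force|width'
python3 -m handwheel '1.1 0.16 0.28 0 0 0 0;2.3 0.33 0.54 0 0 0 0;3.5 0.5 0.75 0 0 0 0;4.6 0.66 0.88 0 0 0 0;4.6 0.66 0.88 0 0 0 0;4.6 0.66 0.88 0 0 0 0'| grep -E 'pos|force|width'
python3 -m handwheel '0 0 0 0 0 0 0.4;0 0 0 0 0 0 0.4;0 0 0 0 0 0 0.4;0 0 3 0 0 0 0.4;0 0 6 0 0 0 0.4;0 0 7 0 0 0 0.4;0 0 7 0 0 0 0.4' | grep -E 'pos|force|width'
```

```text
position: [0.5931, 0.2553, 0.2865]
ft_force: [0.3, 0.1, 0.9]
grip_width: 0.0343
gripper_force: 0.0
position: [0.5938, 0.2555, 0.2888]
ft_force: [-2.3, 0.2, 6.5]
grip_width: 0.0101
gripper_force: 39.2
position: [0.6403, 0.2621, 0.2964]
ft_force: [0.2, 0.8, 3.4]
grip_width: 0.0102
gripper_force: 41.1
position: [0.6397, 0.262, 0.3685]
ft_force: [0.0, -0.3, -0.2]
grip_width: 0.0338
gripper_force: 0.0
```

```bash
python3 -m handwheel '0 -4 0 0 0 0 0.5;0 -8 0 0 0 0 0.5;0.5 -12 0 0 0 0 0.5;1 -16 0 0 0 0 0.5;1.5 -20 0 0 0 0 0.5;2.1 -23.6 0 0 0 0 0.5;2.1 -23.6 0 0 0 0 0.5;2.1 -23.6 -3 0 0 0 0.5' | grep -E 'pos|force|width'
python3 look.py wrist:w10.png scene:s10.png
python3 - <<'E'
from h import *
im=np.load('pics/w10.npy',allow_pickle=True).item(); H,S,V=cv2.split(cv2.cvtColor(im['color'],cv2.COLOR_RGB2HSV))
m=(((H<6)|(H>172))&(S>150)&(V>80)).astype(np.uint8)
n,l,s,ce=cv2.connectedComponentsWithStats(m)
for i in range(1,n):
    if s[i,4]>60: print(s[i],onz(im,*ce[i],.129).round(4))
a=cv2.imread('pics/w10.png');b=cv2.imread('pics/s10.png')
cv2.imwrite('pics/ws10.png',cv2.resize(np.hstack([a,b]),(800,300),interpolation=cv2.INTER_AREA))
E
```

```text
position: [0.6616, 0.0236, 0.3383]
ft_force: [1.4, 0.2, 0.4]
grip_width: 0.0427
gripper_force: 0.0
t 33.3 p [0.659  0.0259 0.3293] yangle 8.1 z [-0.011  0.002 -1.   ] q [ -8.  32.  41.   0. 107. -16.] F [-1.8 -0.1 -0.5] w 0.0425 0.0
[ 432    0  128   99 6035] [0.8512 0.1725 0.129 ]
[265 145  15  51 695] [0.6621 0.0257 0.129 ]
[387 387  12  17  86] [ 0.8539 -0.2463  0.129 ]
```

View pics/ws10.png

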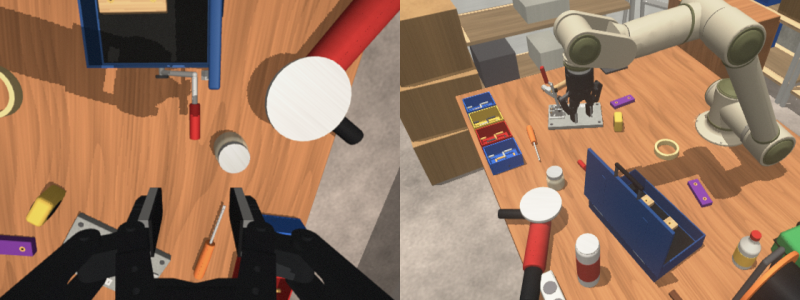

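Lid stands open; the sleeve is at wrist (272,170), so the stay is still up. Descend to fold it.

```bash
python3 -m handwheel '0 0 0 0 0 0 0.5;0 0 -4 0 0 0 0.5;0 0 -8 0 0 0 0.5;0 0 -12 0 0 0 0.5;0 0 -16 0 0 0 0.5;0 0 -20 0 0 0 0.5;0 0 -20 0 0 0 0.5;0 0 -20 0 0 0 0.5' | grep -E 'pos|force|width'
```

```text
position: [0.6609, 0.0265, 0.1357]
ft_force: [1.3, 0.2, 0.7]
grip_width: 0.0426
gripper_force: 0.0
```

```bash
python3 -m handwheel '0 0 -1.5 0 0 0 0.5;0 0 -3 0 0 0 0.5;0 0 -3 0 0 0 0.5;0 0 -3 0 0 0 0;0 0 -3 0 0 0 0;0 0 -3 0 0 0 0;0 0 -3 0 0 0 0' 25 | grep -E 'pos|force|width'
python3 -m handwheel '-2.2 -0.32 1.1 0 0 0 0;-4.6 -0.67 1.6 0 0 0 0;-7.1 -1.02 1.5 0 0 0 0;-9.45 -1.36 0.76 0 0 0 0;-11.6 -1.67 -0.54 0 0 0 0;-13.3 -1.92 -2.3 0 0 0 0;-14.5 -2.1 -4.5 0 0 0 0;-15.1 -2.18 -6.4 0 0 0 0' | grep -E 'pos|force|width'
python3 -m handwheel '-0.1 -0.02 -1 0 0 0 0;-0.2 -0.03 -1.9 0 0 0 0;-0.2 -0.03 -1.9 0 0 0 0;-0.2 -0.03 -1.9 0 0 0 0' | grep -E 'pos|force|width'
```

```text
position: [0.6615, 0.0259, 0.1081]
ft_force: [-2.2, -0.7, 6.5]
grip_width: 0.0151
gripper_force: 24.7
position: [0.5102, 0.0037, 0.0426]
ft_force: [4.9, 1.8, 2.4]
grip_width: 0.0151
gripper_force: 25.7
position: [0.5085, 0.0035, 0.0229]
ft_force: [1.9, -1.5, -2.3]
grip_width: 0.0151
gripper_force: 26.6
```

```bash
python3 -m handwheel '0 0 0 0 0 0 0.5;0 0 0 0 0 0 0.5;0 0 3 0 0 0 0.5;0 0 7 0 0 0 0.5;0 0 11 0 0 0 0.5;0 0 15 0 0 0 0.5;0 0 19 0 0 0 0.5;0 0 23 0 0 0 0.4' | grep -E 'pos|force|width'
python3 -m handwheel '0 0 4 0 0 0 0.4;1 3 8 0 0 0 0.4;2 6 11.3 0 0 0 0.4;4 9 11.3 0 0 0 0.4;6 12 11.3 0 0 0 0.4;8 15 11.3 0 0 0 0.4;10 18 11.3 0 0 0 0.4;12 21 11.3 0 0 0 0.4' | grep -E 'pos|force|width'
python3 -m handwheel '0.6 2.5 0 0 0 0 0.4;1.1 4.9 0 0 0 0 0.4;1.1 4.9 0 0 0 0 0.4;1.1 4.9 0 0 0 0 0.4' | grep -E 'pos|force|width'
python3 look.py wrist:w11.png
python3 - <<'E'
from h import *
im=np.load('pics/w11.npy',allow_pickle=True).item(); H,S,V=cv2.split(cv2.cvtColor(im['color'],cv2.COLOR_RGB2HSV))
m=(((H<6)|(H>172))&(S>150)&(V>80)).astype(np.uint8)
n,l,s,ce=cv2.connectedComponentsWithStats(m)
for i in range(1,n):
    if s[i,4]>60: print(s[i],onz(im,*ce[i],.041).round(4))
E
```

```text
position: [0.507, 0.0042, 0.2548]
ft_force: [-0.2, -0.7, 0.2]
grip_width: 0.0342
gripper_force: 0.0
position: [0.6278, 0.2158, 0.3655]
ft_force: [0.8, -0.3, 0.4]
grip_width: 0.0341
gripper_force: 0.0
position: [0.6384, 0.2641, 0.3645]
ft_force: [-0.1, -0.6, 0.7]
grip_width: 0.0345
gripper_force: 0.0
t 37.27 p [0.6384 0.263  0.3651] yangle 8.2 z [-0. -0. -1.] q [ 13.  37.  27.  -0. 116.   4.] F [-0.7 -0.  -0. ] w 0.0342 0.0
[377  98  53  33 572] [0.7908 0.3448 0.041 ]
[ 382  182  117   98 4926] [0.8979 0.1876 0.041 ]
[161 292  12  32 290] [5.089e-01 2.000e-04 4.100e-02]
```

Stay folded (its sleeve is back at (0.509, 0.000)). Now shut the lid.

```bash
python3 -m handwheel '0.1 0 -2.5 0 0 0 0.4;0.1 0 -5 0 0 0 0.4;0.1 0 -7.4 0 0 0 0.4;0.1 0 -7.4 0 0 0 0.4;0.1 0 -7.4 0 0 0 0;0.1 0 -7.4 0 0 0 0;0.1 0 -7.4 0 0 0 0;0.1 0 -7.4 0 0 0 0' 40 | grep -E 'pos|force|width'
python3 -m handwheel '-2.2 -0.32 -0.3 0 0 0 0;-4.2 -0.62 -0.7 0 0 0 0;-6.05 -0.87 -1.3 0 0 0 0;-7.8 -1.12 -2.05 0 0 0 0;-9.5 -1.37 -2.9 0 0 0 0;-11.1 -1.6 -3.9 0 0 0 0;-12.65 -1.82 -5.05 0 0 0 0;-14.1 -2.03 -6.3 0 0 0 0' | grep -E 'pos|force|width'
```

```text
position: [0.64, 0.2623, 0.2936]
ft_force: [-0.4, -4.6, 6.4]
grip_width: 0.0106
gripper_force: 39.6
position: [0.4982, 0.2421, 0.2297]
ft_force: [4.0, -1.9, -1.9]
grip_width: 0.0105
gripper_force: 41.5
```

```bash
python3 -m handwheel '-1.3 -0.19 -1.35 0 0 0 0;-2.55 -0.37 -2.8 0 0 0 0;-3.7 -0.53 -4.35 0 0 0 0;-4.65 -0.67 -6 0 0 0 0;-5.5 -0.8 -7.7 0 0 0 0;-6.2 -0.9 -9.5 0 0 0 0;-6.8 -0.98 -11.3 0 0 0 0;-7.2 -1.04 -13.2 0 0 0 0' | grep -E 'pos|force|width'
python3 -m handwheel '-0.2 -0.03 -1.9 0 0 0 0;-0.4 -0.06 -3.6 0 0 0 0;-0.4 -0.06 -3.9 0 0 0 0;-0.4 -0.06 -3.9 0 0 0 0;-0.4 -0.06 -3.9 0 0 0 0' | grep -E 'pos|force|width'
```

```text
position: [0.425, 0.2316, 0.096]
ft_force: [-4.8, -5.0, 1.2]
grip_width: 0.0104
gripper_force: 45.7
position: [0.4204, 0.231, 0.0568]
ft_force: [-10.0, -5.4, -0.8]
grip_width: 0.0101
gripper_force: 46.5
```

```bash
python3 -m handwheel '0 0 -0.2 0 0 0 0;0 0 -0.5 0 0 0 0;0 0 -0.5 0 0 0 0' | grep -E 'pos|force|width'
python3 -m handwheel '0 0 0.2 0 0 0 0.4;0 0 0.2 0 0 0 0.4;0 0 0.2 0 0 0 0.4;0 0 3 0 0 0 0.4;0 0 7 0 0 0 0.4;0 0 11 0 0 0 0.4;-3 -2 15 0 0 0 0.4;-6 -6 19 0 0 0 0.4' | grep -E 'pos|force|width'
python3 -m handwheel '0 -4 2 0 0 0 0.4;0 -8 4 0 0 0 0.4;0 -12 5 0 0 0 0.4;0 -12 5 0 0 0 0.4;0 -12 5 0 0 0 0.4' | grep -E 'pos|force|width'
python3 look.py scene:s12.png top:t12.png
python3 - <<'E'
from h import *
a=cv2.imread('pics/s12.png');b=cv2.imread('pics/t12.png')
cv2.imwrite('pics/st12.png',cv2.resize(np.hstack([a,b]),(800,300),interpolation=cv2.INTER_AREA))
s=np.load('pics/s12.npy',allow_pickle=True).item()
s0=np.load('pics/scene0.npy',allow_pickle=True).item()
d=np.abs(s['color'].astype(int)-s0['color'].astype(int)).sum(2); print('lid diff px',(d[235:385,262:430]>60).sum())
c=np.radians(8.2); R=np.array([[np.cos(c),-np.sin(c)],[np.sin(c),np.cos(c)]])
for th in(0,.04,.1):
    p=R@[.1-.24*np.cos(th+.025),-.05]+[.559,.2525]; print(th,proj(s,[*p,.065+.24*np.sin(th+.025)]).round(1))
E
```

```text
position: [0.4203, 0.2309, 0.0527]
ft_force: [-11.4, -6.6, 7.3]
grip_width: 0.0101
gripper_force: 47.8
position: [0.3794, 0.1923, 0.2226]
ft_force: [0.8, -0.5, 0.3]
grip_width: 0.0339
gripper_force: 0.0
position: [0.3799, 0.0699, 0.2712]
ft_force: [-0.1, 0.1, 0.1]
grip_width: 0.0341
gripper_force: 0.0
t 41.12 p [0.3792 0.0721 0.27  ] yangle 8.2 z [ 0.  0. -1.] q [ -7.   3.  93.   0.  84. -15.] F [-0.1  0.2  1. ] w 0.0343 0.0
lid diff px 826
0 [373.5 256.4]
0.04 [373.9 253.9]
0.1 [374.2 250.2]
```

View pics/st12.png

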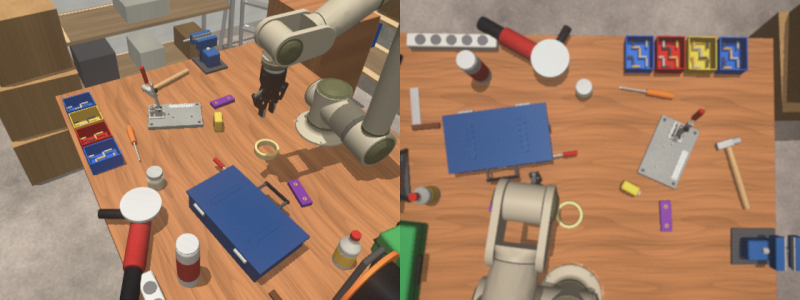

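Lid shut, stay folded (sleeve at (570,155) as at the start), clamp open, jar and tape in place. I'll do one numeric check that the lid is fully shut.

```bash
python3 - <<'E'
from h import *
s=np.load('pics/s12.npy',allow_pickle=True).item()['color'];s0=np.load('pics/scene0.npy',allow_pickle=True).item()['color']
d=np.abs(s.astype(int)-s0.astype(int)).sum(2)[235:385,262:430]>60; ys,xs=np.where(d); print('diff at',np.percentile(xs+262,[5,25,50,75,95]),np.percentile(ys+235,[5,25,50,75,95]))
f=lambda c:[(lambda H,S:((H>95)&(H<125)&(S>120)).astype(np.float32))(*cv2.split(cv2.cvtColor(c,cv2.COLOR_RGB2HSV))[:2])[235:385,262:430]][0]
a,b=f(s0),f(s); print(a.sum(),b.sum(),(a!=b).sum(),cv2.phaseCorrelate(a,b))
g=lambda c:((c.max(2)<75)*1)[245:300,360:420]; print([np.mean(np.where(g(c)),axis=1) for c in(s0,s)])
E
```

```text
diff at [370. 386. 398. 409. 423.] [236. 239. 242. 246. 251.]
11882.0 11857.0 83 ((0.1396414148203462, 0.11242843577157657), 0.966559763873065)
[array([24.66871166, 27.90797546]), array([24.76100629, 27.66666667])]
```

Lid is shut exactly as at the start (the differences are only the arm's shadow on the bench). Handing in.

```bash
python3 -c "
from rig import env
print(env.close_job())"
```

```text
the job is handed in; nothing more can be done
None
```

I handed the job in at about 41 s. Both cleats on the bench (cleat_a and the one other I could find) were laid flat in the case, the stay is folded and the lid is shut; the clamp arm stands open and the jar and tape look untouched, but the hand-in call returned no verdict.

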